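Refit a push rivet on a microscope lamp unit

ROBOT

A 6-joint arm with a two-finger parallel gripper is mounted at the origin on the work surface. World frame = base frame: x ahead of the robot, y to its left, z up, the work surface at z = 0. Lengths are in m, angles in degrees, forces in N, time in s.
With the tool pointing down it reaches from about 0.4 to 0.825 m from the base axis. Payload 7 kg.
Tool frame: the origin (TCP) lies midway between the tips of the shut fingers; the grasp point (between the pads) lies r.grip_depth behind it (r.grip_depth is the distance from the TCP to the grasp point, in m); z points along the fingers, y is the direction in which the jaws open and shut (so a half turn about z gives the same grasp; the last joint's range is limited). The gripper opens to 88 mm and grips with 3 to 60 N. Pads are 19 mm wide; open, the fingers measure 130 mm over their backs; the gripper's body (78 mm by 193 mm) begins 47 mm behind the grasp point.
Start: joints at [-47.149, 20.546, 0.682, 0, -70.136, -16.507], TCP at [0.3, -0.605, 0.227] pointing down, gripper open.
Joint ranges: [-176.03, 176.03], [-82.01, 121.73], [-58.28, 71.71], [-173.87, 95.51], [-174.79, -0.11], [-173.66, 173.66]. Speed limits (degrees/s): [136.94, 136.94, 172.46, 180, 180, 180].

INTERFACE

Orientations are given as [roll, pitch, yaw] about the fixed x, y, z axes, in that order (R = Rz(yaw) Ry(pitch) Rx(roll)).
In Python, from plant import r, imaging, close_job gives the robot as it stands.
- The arm moves only by the tool step_arm, never from a script. Its argument "commands" is a list of rows, each a list of 2 entries, a list of its own where there are three numbers: the shift along the tool's x, y, z in mm, then the turn about the tool's z in degrees. In form: [[[x, y, z], twist], ...]. A call has 1 to 20 rows; each row shifts and turns the commanded pose from where the row before left it, along the tool's axes as they then stand; what a row does not reach is not made up. A row lasts 1/8 s, in which the tool goes at most 62.5 mm and 10.7 degrees, less where a joint would pass 70% of its speed; a pose out of reach is approached as far as the arm can. A call with a gripper value outside its range is refused whole. "gripper" is the closure, from 0 (fully open) to 1 (shut), set as the call begins (left out, the last holds). The fingers move at their own pace and stop on an object; "grip_force" is the grip in N (left out, the last holds). Time passes only in rows, so rows that do not move let the fingers close. It gives the time, the measured TCP pose, the force and the opening at its end, in the units of the state.
- r.get_state(): the state, without advancing time (a new reading comes with each control period).
- imaging.capture(name): name is "scene" or "side" or "wrist"; returns a dict with "img" (400x640x3 uint8, red, green, blue), "z_map" (400x640 float32, m along the optical axis (not along the pixel's ray), 0 where there is no reading), "vfov" (degrees; the focal length in pixels is half the picture's height over the tangent of half this angle, whatever the lens; pixels are square), "cx", "cy" (the principal point, pixels), "extrinsics" (4x4, takes a point from camera to world coordinates); the wrist camera has in their place "T_tool_cam" (4x4, takes a point from camera to tool coordinates, whose origin is the TCP and whose axes are the flange's). Camera axes: x right, y down, z forward; pixel columns grow to the right and rows downward; lengths in m; the calibration is good to about 2 mm. The wrist camera is an equidistant fisheye: a pixel r from the principal point sees the ray r / f radians off the axis. A picture is of the moment at which its call begins: read the wrist's pose just before it.
- close_job(): hands the job in, once; it reports no verdict.
The state is a dict: "time_s": time; "joints": joint angles; "qd": joint speeds; "joint_torque": joint torques, N m; "tcp_pos": TCP position; "eef_rot": TCP orientation; "contact_force": force on the tool from outside, world axes, zero at the start; "moment": the same for the moment, N m; "gripper_width": finger opening in m.
Only numpy, scipy, OpenCV 4.12 (cv2) and the standard library are available. Lean on these libraries where they do the work, as an engineer would, in place of code of your own. Each camera call takes 0.05 s, during which the arm holds its last target.

TASK

The cover of the microscope's lamp unit lacks one of its four push rivets. Take the push rivet from the spares block, seat it in the empty hole with its centre pin still up and its flange flat on the cover, then gently push the pin down flush with the flange; the cover is brittle, so never press it with more than about 20 N. Leave the other parts and the things on the bench where they are.

Things in the scene. Friction and masses are not known exactly. Their poses are not given: they have to be found in the camera images.
- rivet: loose white nylon push rivet, upright in one of the block's holes: flange 26 mm across, 5 mm thick; shank 14 mm across, 18 mm long, tapering to 9 mm at the foot; on top a plain round centre pin, 12 mm across, 9 to 10 mm proud at first (known by it). About 25 g. Origin at the centre of the flange's underside, z up. Can be taken and carried by the pin, from above, fingertips just over the flange.
- pin (a joint): how far the rivet's centre pin is pushed in, m: 0 = 10 mm proud of the flange, 0.010 = flush with the flange top (hard stop). It slides against a steady friction of about 12 N (does not move below that) and stays where left; once flush the resistance rises steeply.
- pin_top (a point): centre of the top face of the rivet's centre pin (15 mm above the flange's underside when the pin is fully up, 5 mm when flush)
- hole (a point): centre of the mouth of the empty hole, 15 mm across and right through the 12 mm thick cover, in the only corner of the cover without a rivet; free space below. z up, x and y along the cover's edges. The mouth is between 58 and 81 mm above the bench.
- cover: beige cover of the lamp unit, 200 x 160 x 12 mm (x, y, z); origin at the centre of its underside, x and y along its edges. Hole at x = -70, y = -50 mm; the other three corners carry flush white rivets (26 mm across, 5 mm high). Sits loosely on its gasket: at about 8 N it first sinks an unknown 0 to 10 mm and stays down, then is firm, giving 1 mm per 20 N. Cracks above 23 N.
- block: black spares block, fixed, 60 x 190 x 28 mm (x, y, z), origin at the centre of its underside; holes 16 mm across, 22 mm deep in its top at y = -60, 0, 60 mm, in each one part, in any order, its flange on the top. Nothing stands within 60 mm of its long sides.
- screw: white nylon thumb screw in the spares block: same flange, with a flat wing 18 x 7 mm, 11 mm high on it; not wanted. Origin at the centre of its flange's underside
- plug: white nylon blanking plug in the spares block: same flange size, a low 7 mm dome with no pin; not wanted. Origin at the centre of its flange's underside
- bottle: bystander: small amber bottle with a red cap, 44 mm across, 100 mm tall, origin at the centre of its base
- jar: bystander: clear jar, 60 mm across, 70 mm tall, origin at the centre of its base
- driver: bystander: screwdriver lying between the block and the lamp unit, origin at the middle of its underside

How it is judged:
By the outcome, as a careful person would: the job done as asked, in the order asked, and still so for the second after the job is handed in, with the robot touching nothing.
It also fails if it takes over 54 s, if anything falls off the work surface, if the arm or the gripper's body presses on something with over 40 N, if the wrist force passes 120 N, or if a joint passes its speed limit or range.

## Working session

There is one attempt and no reset: what is moved stays moved. The work goes in short steps, Python scripts to look and compute and a tool call to move; the robot and the scene stay as the last step left them, time stands still between calls to the robot, and variables do not carry over. Pictures are saved under pics/ and viewed, and the job is handed in when it is done.

Besides the shell and the picture viewer there is one more tool, called after "Request:" by a JSON object that holds its "op" and its "data", one argument or row to a line. step_arm: Moves the arm, as the interface text tells. Its arguments: {"type":"object","properties":{"commands":{"type":"array","items":{"type":"array"}},"gripper":{"type":"number"},"grip_force":{"type":"number"}},"required":["commands"]}

```bash
mkdir -p pics; ls
cat > h.py <<'E'
import numpy as np, cv2
from plant import r, imaging, close_job
from scipy.spatial.transform import Rotation as R
def snap(n,f):
    s=r.get_state(); c=imaging.capture(n)
    cv2.imwrite(f'pics/{f}.png',cv2.cvtColor(c['img'],cv2.COLOR_RGB2BGR))
    if n=='wrist':
        T=np.eye(4);T[:3,:3]=R.from_euler('xyz',s['eef_rot'],degrees=True).as_matrix();T[:3,3]=s['tcp_pos'];c['T']=T@c['T_tool_cam']
    else: c['T']=np.array(c['extrinsics'])
    c['fish']=n=='wrist'
    c['f']=200/np.tan(np.radians(c['vfov']/2))
    np.save(f'pics/{f}.npy',c,allow_pickle=True)
    return c
def load(f): return np.load(f'pics/{f}.npy',allow_pickle=True).item()
def rays(c,u,v):
    x=(np.asarray(u,float)-c['cx'])/c['f'];y=(np.asarray(v,float)-c['cy'])/c['f']
    if c['fish']:
        t=np.hypot(x,y)+1e-12; k=np.tan(t)/t; x=x*k;y=y*k
    return np.stack([x,y,np.ones_like(x)],-1)
def pt(c,u,v,z=None):
    d=rays(c,u,v)
    if z is None:
        p=d*c['z_map'][np.asarray(v,int),np.asarray(u,int)][...,None]
        return p@c['T'][:3,:3].T+c['T'][:3,3]
    w=d@c['T'][:3,:3].T; o=c['T'][:3,3]
    return o+w*((z-o[2])/w[...,2])[...,None]
E
python3 - <<'E'
from h import *
s=r.get_state();print(s, r.grip_depth)
for n in('scene','side','wrist'):
    c=snap(n,n+'0');print(n,c['vfov'],c['cx'],c['cy'],c['T'].round(3).tolist())
E
```

```text
pics
{'time_s': 0.0, 'joints': array([-4.71491940e+01,  2.05890983e+01,  6.34753693e-01, -1.93121240e-02,
       -7.01351261e+01, -1.65088691e+01]), 'qd': array([ 0.00022689, -0.02620931, -0.08155745, -0.03651466,  0.01717968,
        0.01023594]), 'joint_torque': array([-2.41793219e-03, -5.82719028e+01,  2.93055797e+01,  6.99740231e+00,
        6.90367728e-03, -1.02625756e-04]), 'tcp_pos': array([ 0.29930032, -0.60448517,  0.22565904]), 'eef_rot': array([ 1.79909058e+02, -8.02023526e-03, -1.53664633e+02]), 'contact_force': array([ 0.5050507 ,  0.69776199, -0.03442716]), 'moment': array([ 0.02879555,  0.01217682, -0.01499708]), 'gripper_width': 0.08787327175508905} 0.0188
scene 48.94772948896667 317.7055731885391 201.48628529946473 [[-0.581, 0.559, -0.592, 1.201], [0.814, 0.406, -0.415, 0.455], [0.008, -0.723, -0.691, 0.742], [0.0, 0.0, 0.0, 1.0]]
side 57.573866766729445 322.03037892928506 204.87756592614645 [[0.756, -0.483, 0.442, 0.26], [-0.655, -0.549, 0.519, -0.36], [-0.008, -0.682, -0.731, 0.683], [0.0, 0.0, 0.0, 1.0]]
wrist 65.70646984690485 322.55184019674914 201.39410071072842 [[-0.443, 0.854, 0.272, 0.225], [0.896, 0.422, 0.135, -0.642], [0.001, 0.303, -0.953, 0.385], [0.0, 0.0, 0.0, 1.0]]
```

View pics/scene0.png

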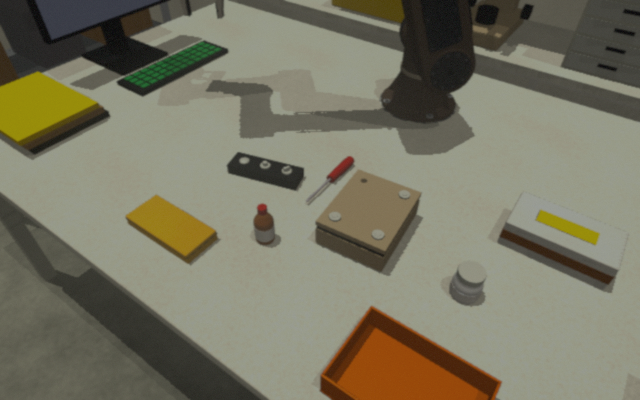

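View pics/side0.png

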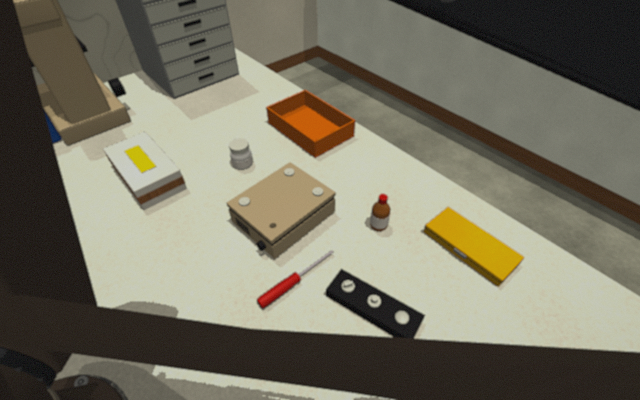

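View pics/wrist0.png

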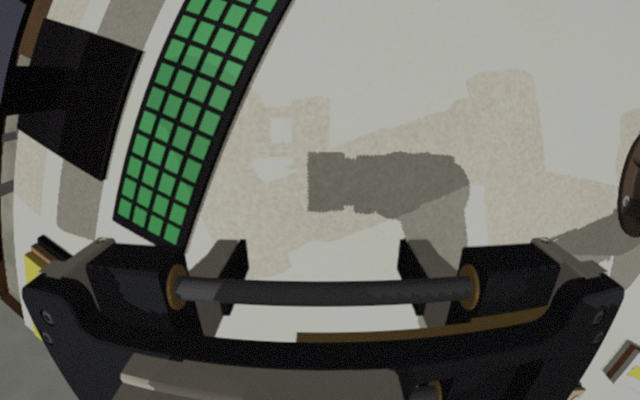

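The scene view shows the block at about (265,170) with three white parts, and the cover at (370,215) with its empty hole at (364,181). The side view shows the hole at (273,225) and the parts at (348,286), (374,300) and (402,317).

Run:
```python
from h import *
c=load('scene0');d=load('side0')
for u,v in[(243,160),(265,165),(287,170),(364,181),(404,195),(335,216),(378,235),(267,212),(470,285)]: print('sc',u,v,pt(c,u,v).round(4))
for u,v in[(348,286),(374,300),(402,317),(273,225),(244,201),(289,172),(318,191),(381,220),(240,155)]: print('sd',u,v,pt(d,u,v).round(4))
a=cv2.imread('pics/scene0.png')[145:195,222:310];b=cv2.imread('pics/side0.png')[260:345,320:430]
cv2.imwrite('pics/crop0.png',np.vstack([cv2.resize(a,(600,300),interpolation=3),cv2.resize(b,(600,300),interpolation=3)]))
```

```text
sc 243 160 [ 0.5807 -0.2175  0.0328]
sc 265 165 [ 0.5668 -0.1545  0.0372]
sc 287 170 [ 0.5477 -0.0986  0.0352]
sc 364 181 [0.499  0.0951 0.0635]
sc 404 195 [0.5057 0.2009 0.0814]
sc 335 216 [0.6487 0.1127 0.0801]
sc 378 235 [0.6415 0.2128 0.0793]
sc 267 212 [ 0.7237 -0.011   0.0801]
sc 470 285 [0.6333 0.4092 0.0597]
sd 348 286 [ 0.5455 -0.1026  0.0341]
sd 374 300 [ 0.5588 -0.1609  0.0416]
sd 402 317 [ 0.5765 -0.2177  0.0338]
sd 273 225 [0.5135 0.106  0.0635]
sd 244 201 [0.4985 0.1958 0.0802]
sd 289 172 [0.6371 0.2076 0.0791]
sd 318 191 [0.6489 0.1107 0.0772]
sd 381 220 [ 0.7187 -0.0311  0.0426]
sd 240 155 [0.5978 0.3809 0.0484]
```

View pics/crop0.png

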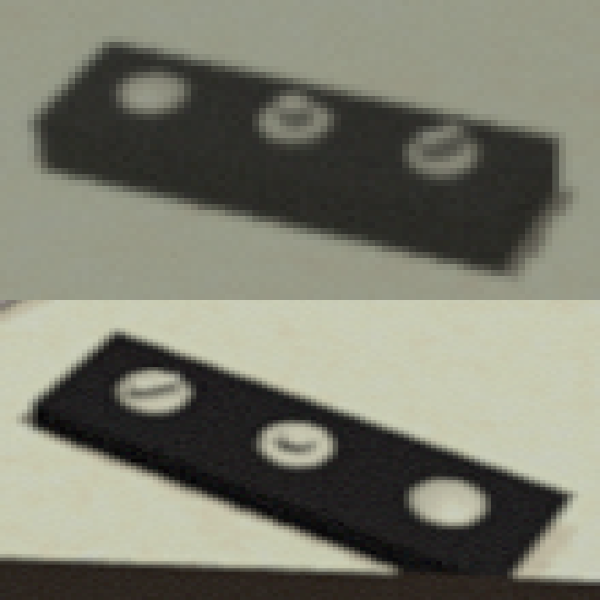

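The middle part is the rivet: it has a round pin and the side view shows its crescent shadow. The wing screw and the dome are either side of it. I'll turn the jaws across the block and move above it for a closer look.

Request:
{"op": "step_arm", "data": {
  "commands": [
    [[0,0,0],-9.8],
    [[0,0,0],-9.8],
    [[0,0,0],-9.8],
    [[0,0,0],-9.8],
    [[0,0,0],-9.8],
    [[0,0,0],-9.8],
    [[0,0,0],-9.8],
    [[0,0,0],-9.8],
    [[-36,-37,4],0],
    [[-36,-37,4],0],
    [[-36,-37,4],0],
    [[-36,-37,4],0],
    [[-36,-37,4],0],
    [[-36,-37,4],0],
    [[-36,-37,4],0],
    [[-36,-37,4],0],
    [[-36,-37,4],0],
    [[-36,-37,4],0],
    [[0,0,0],0],
    [[0,0,0],0]
  ],
  "gripper": 0
}}

```text
time_s: 2.65
tcp_pos: [0.5655, -0.1624, 0.1862]
eef_rot: [180.0, 0.0, -75.2]
contact_force: [0.1, -0.8, -0.2]
gripper_width: 0.0875
```

Run:
```python
from h import *
s=r.get_state();print(s['time_s'],s['tcp_pos'],s['eef_rot'],s['joints'],s['contact_force'])
snap('wrist','w1')
```

```text
2.65 [ 0.56547123 -0.16235489  0.1862404 ] [ 1.79954462e+02  1.20351262e-02 -7.52071724e+01] [ 3.00584869e+00  1.41676597e+01 -1.38554311e+01 -2.80709988e-03
 -6.20239458e+01  1.17883015e+01] [ 0.05659803 -0.83570012 -0.18861625]
```

View pics/w1.png

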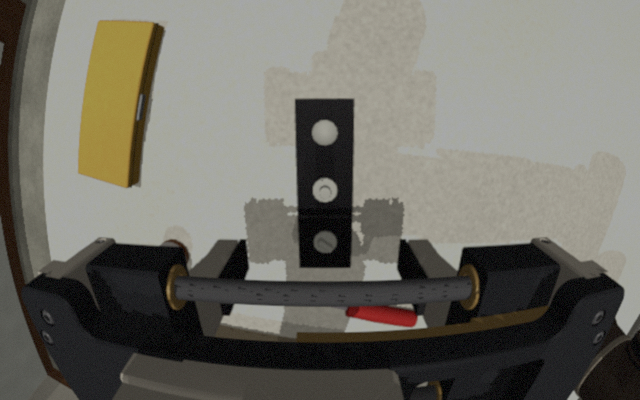

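The wrist view shows the rivet at about (325,190), with a ring and a pin. The dome is at (325,132) and the wing screw at (325,242). The block is lined up with the jaws.

Run:
```python
from h import *
c=load('w1')
def seg(c,u0,v0,w,zt,thr=110):
    g=cv2.cvtColor(c['img'],cv2.COLOR_RGB2GRAY)[v0-w:v0+w,u0-w:u0+w]
    m=(cv2.resize(g,None,fx=4,fy=4,interpolation=3)>thr).astype(np.uint8)
    n,l,st,ce=cv2.connectedComponentsWithStats(m)
    for i in range(1,n):
        if st[i,4]>200:
            u=(ce[i][0]-1.5)/4+u0-w;v=(ce[i][1]-1.5)/4+v0-w
            print(st[i],u,v,pt(c,u,v,zt).round(4))
seg(c,325,190,17,.034,95); seg(c,325,132,17,.034,95)
for v in range(168,212,4):print(v,[round(float(z)*1000) for z in pt(c,np.arange(309,343,3),np.full(12,v))[:,2]])
P=pt(c,*np.array([(296,100),(353,100),(350,266),(300,266)]).T,.028);print(P.round(4))
g=c['img'][165:215,300:350];cv2.imwrite('pics/c1.png',cv2.cvtColor(cv2.resize(g,(500,500),interpolation=3),4))
```

```text
[  20   20   96   96 7408] 324.4902807775378 189.7624190064795 [ 0.5624 -0.1597  0.034 ]
[  16   20  104  100 8032] 324.18924302788844 132.05179282868525 [ 0.5781 -0.2177  0.034 ]
168 [30, 30, 28, 29, 29, 31, 30, 28, 29, 29, 29, 29]
172 [29, 28, 29, 30, 29, 28, 30, 30, 29, 30, 28, 28]
176 [28, 29, 29, 29, 30, 29, 29, 28, 30, 29, 29, 29]
180 [30, 29, 29, 34, 36, 35, 34, 33, 30, 29, 28, 30]
184 [28, 29, 35, 34, 34, 35, 36, 33, 34, 29, 30, 30]
188 [29, 28, 35, 34, 43, 44, 44, 34, 34, 36, 29, 30]
192 [30, 28, 34, 34, 44, 44, 45, 34, 34, 34, 29, 29]
196 [30, 29, 34, 35, 46, 43, 44, 36, 35, 29, 29, 29]
200 [29, 31, 29, 34, 34, 33, 34, 34, 30, 28, 30, 30]
204 [29, 28, 28, 29, 29, 29, 30, 29, 28, 29, 29, 29]
208 [29, 29, 29, 29, 30, 29, 29, 28, 29, 28, 29, 28]
[[ 0.614  -0.242   0.028 ]
 [ 0.5583 -0.2568  0.028 ]
 [ 0.5092 -0.0764  0.028 ]
 [ 0.5659 -0.0615  0.028 ]]
```

View pics/c1.png

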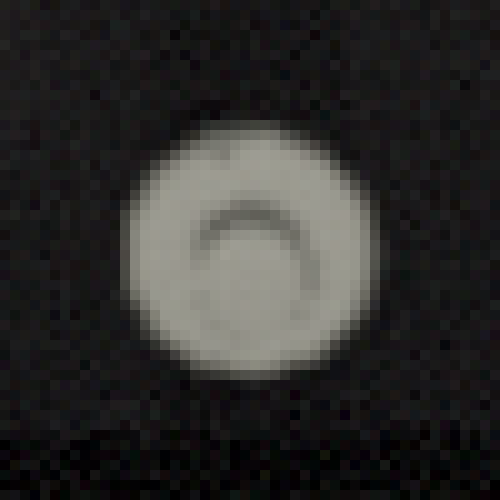

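Request:
{"op": "step_arm", "data": {
  "commands": [
    [[-3.4,2.3,30],0],
    [[0,0,40],0],
    [[0,0,40],0],
    [[0,0,25],0],
    [[0,0,5],0],
    [[0,0,0],0],
    [[0,0,0],0]
  ]
}}

```text
time_s: 3.58
tcp_pos: [0.5635, -0.1602, 0.048]
eef_rot: [-179.9, -0.0, -75.3]
contact_force: [0.5, -0.9, -0.0]
gripper_width: 0.0875
```

Run:
```python
from h import *
for i in range(2):
    s=r.get_state();print(s['time_s'],s['tcp_pos'],s['eef_rot'],s['contact_force'])
    snap('wrist','w2')
```

```text
3.575 [ 0.56346769 -0.16020662  0.04797585] [-1.79876077e+02 -3.94253197e-02 -7.52673494e+01] [ 0.51672697 -0.85944133 -0.01197314]
3.625 [ 0.56343332 -0.16006219  0.0479232 ] [-1.79875528e+02 -3.52748999e-02 -7.52608872e+01] [ 0.47048188  0.5731607  -0.1870951 ]
```

View pics/w2.png

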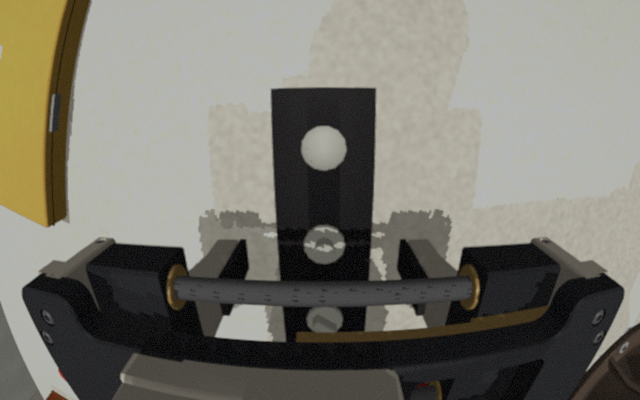

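The rivet is at about (324,244), centred between the fingers (inner edges at u≈246 and 400).

Run:
```python
from h import *
c=load('w2')
g=c['img'][215:275,290:360];cv2.imwrite('pics/c2.png',cv2.cvtColor(cv2.resize(g,(700,600),interpolation=3),4))
gg=cv2.cvtColor(c['img'],cv2.COLOR_RGB2GRAY)
R_=c['T'][:3,:3]
s=r.get_state()
Tt=c['T']@np.linalg.inv(c['T_tool_cam'])
for u,v,z in((303,244,.033),(345,244,.033),(324,224,.033),(324,265,.033),(324,244,.033)):
    p=pt(c,float(u),float(v),z);print(u,v,(np.linalg.inv(Tt)@np.append(p,1))[:3]*1000)
```

```text
303 244 [ -0.3808642  -11.80302542  14.94864519]
345 244 [-0.35233138 14.31704492 14.89191832]
324 224 [13.07811494  1.23719277 14.92860224]
324 265 [-15.309554     1.28077334  14.91103028]
324 244 [-0.32165276  1.25644769 14.92031065]
```

View pics/c2.png

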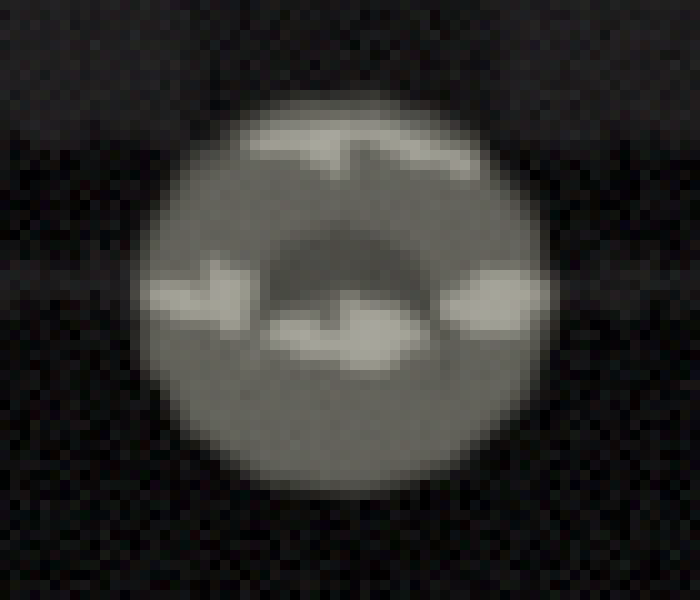

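Request:
{"op": "step_arm", "data": {
  "commands": [
    [[0,0.8,10],0],
    [[0,0,2.5],0],
    [[0,0,0],0]
  ]
}}

```text
time_s: 4.05
tcp_pos: [0.5615, -0.16, 0.0336]
eef_rot: [179.9, 0.0, -75.3]
contact_force: [0.6, 0.7, 0.4]
gripper_width: 0.0877
```

Run:
```python
from h import *
s=r.get_state();print(s['time_s'],s['tcp_pos'],s['eef_rot'],s['contact_force'])
```

```text
4.05 [ 0.56154512 -0.1600428   0.03358845] [ 1.79948113e+02  1.10310441e-02 -7.52513331e+01] [0.61520473 0.69317096 0.36559323]
```

Request:
{"op": "step_arm", "data": {
  "commands": [
    [[0,0,-1.0],0],
    [[0,0,0],0],
    [[0,0,0],0],
    [[0,0,0],0],
    [[0,0,0],0],
    [[0,0,0],0],
    [[0,0,0],0],
    [[0,0,0],0]
  ],
  "gripper": 1,
  "grip_force": 20
}}

```text
time_s: 5.05
tcp_pos: [0.5619, -0.1601, 0.035]
eef_rot: [-180.0, -0.0, -75.3]
contact_force: [0.2, 1.2, -0.2]
gripper_width: 0.0133
```

Run:
```python
from h import *
s=r.get_state();print(s['time_s'],s['tcp_pos'],s['eef_rot'],s['contact_force'],s['gripper_width'])
c=snap('wrist','w3')
g=c['img'][200:300,240:400];cv2.imwrite('pics/c3.png',cv2.cvtColor(cv2.resize(g,(800,500),interpolation=3),4))
```

```text
5.05 [ 0.56185626 -0.16006226  0.03504646] [-1.79999455e+02 -6.02091978e-05 -7.52540782e+01] [ 0.18746877  1.22743055 -0.17867725] 0.01326557824832342
```

View pics/c3.png

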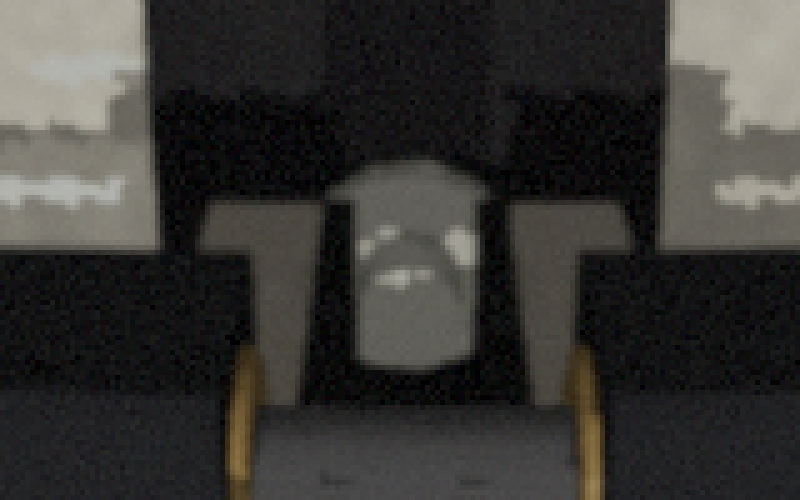

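The fingers have almost closed on the pin, with the flange at about (322,250). I'll let them finish, then lift.

Request:
{"op": "step_arm", "data": {
  "commands": [
    [[0,0,0],0],
    [[0,0,0],0],
    [[0,0,0],0],
    [[0,0,-5],0],
    [[0,0,-10],0],
    [[0,0,-25],0],
    [[0,0,0],0],
    [[0,0,0],0]
  ]
}}

```text
time_s: 6.1
tcp_pos: [0.5617, -0.16, 0.0754]
eef_rot: [-180.0, 0.0, -75.3]
contact_force: [-0.3, -0.5, -0.1]
gripper_width: 0.0108
```

Run:
```python
from h import *
s=r.get_state();print(s['time_s'],s['tcp_pos'],s['eef_rot'],s['contact_force'],s['gripper_width'])
c=snap('wrist','w4')
g=c['img'][200:300,240:400];cv2.imwrite('pics/c4.png',cv2.cvtColor(cv2.resize(g,(800,500),interpolation=3),4))
c=snap('scene','s4')
c=snap('side','d4')
```

```text
6.1 [ 0.5617284  -0.16001094  0.07537521] [-1.79970949e+02  6.02384910e-03 -7.52672347e+01] [-0.28048531 -0.46801533 -0.06699874] 0.010805659618034454
```

View pics/c4.png

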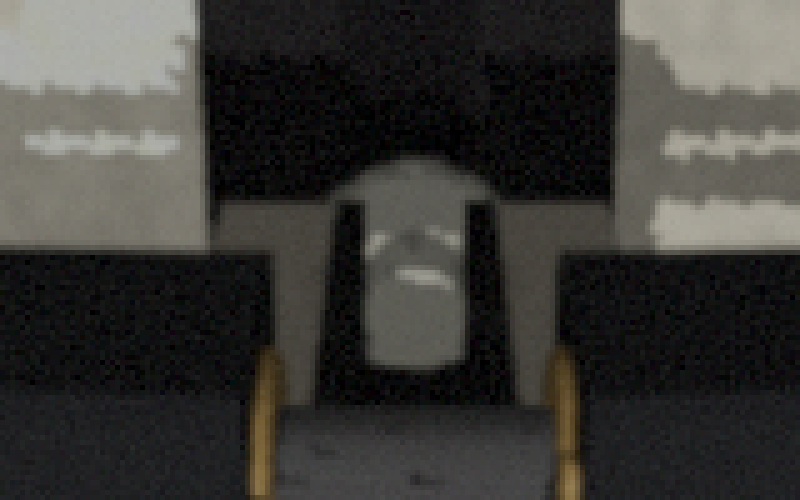

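View pics/d4.png

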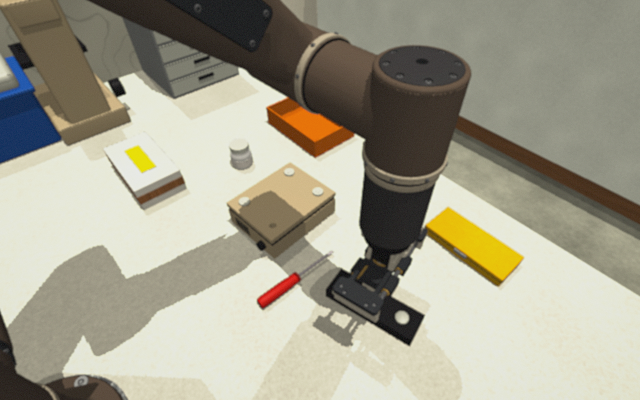

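The rivet came up cleanly and the block's middle hole is empty. I'll carry it above the cover and look at the hole from the same geometry.

Request:
{"op": "step_arm", "data": {
  "commands": [
    [[0,0,-45],0],
    [[0,0,-50],0],
    [[0,0,-50],0],
    [[-44,-2.25,0],0],
    [[-44,-2.25,0],0],
    [[-44,-2.25,0],0],
    [[-44,-2.25,0],0],
    [[-44,-2.25,0],0],
    [[-45,-2.25,0],0],
    [[0,0,0],0],
    [[0,0,0],0],
    [[0,0,0],0]
  ]
}}

```text
time_s: 7.75
tcp_pos: [0.5075, 0.0988, 0.2198]
eef_rot: [180.0, -0.0, -75.3]
contact_force: [0.8, -0.2, -0.3]
gripper_width: 0.0108
```

Run:
```python
from h import *
s=r.get_state();print(s['time_s'],s['tcp_pos'],s['eef_rot'],s['contact_force'],s['gripper_width'])
c=snap('wrist','w5')
```

```text
7.75 [0.50748453 0.09881667 0.21980412] [ 1.79967713e+02 -1.27110497e-02 -7.53139568e+01] [ 0.76313173 -0.17379211 -0.28879762] 0.010813809523213303
```

View pics/w5.png

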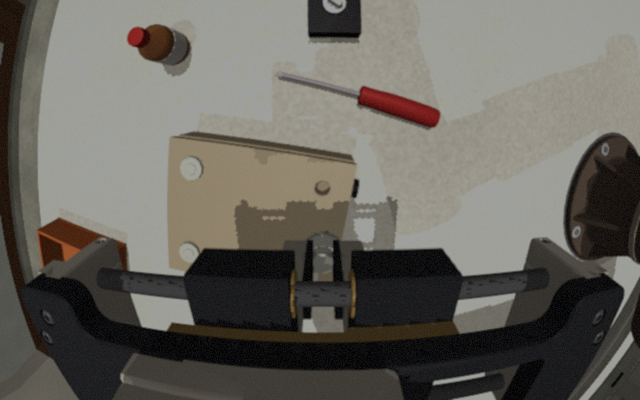

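The hole shows at about (322,187), the two visible flush rivets at (191,168) and (189,252), and the held rivet's flange at about (323,238).

Run:
```python
from h import *
c=load('w5')
g=c['img'][165:265,270:370];cv2.imwrite('pics/c5.png',cv2.cvtColor(cv2.resize(g,(600,600),interpolation=3),4))
# cover top z
uu,vv=np.meshgrid(np.arange(215,340,3),np.arange(160,205,3));P=pt(c,uu.ravel(),vv.ravel());
m=(P[:,2]>.05)&(P[:,2]<.09);z=np.median(P[m,2]);print('cover z',z,m.mean())
A=np.c_[P[m,:2],np.ones(m.sum())];print('plane',np.linalg.lstsq(A,P[m,2],rcond=None)[0])
for v in range(180,197,3):print(v,[round(float(q)*1000) for q in pt(c,np.arange(310,337,3),np.full(9,v))[:,2]])
Ti=np.linalg.inv(c['T']@np.linalg.inv(c['T_tool_cam']))
for u,v in((322,187),):
    p=pt(c,float(u),float(v),z);print(p,(Ti@np.append(p,1))[:3]*1000)
```

```text
cover z 0.07528450416567992 0.9777777777777777
plane [ 0.00451442 -0.00230964  0.07296566]
180 [76, 75, 75, 379, 75, 76, 75, 76, 76]
183 [74, 76, 76, 15, 13, 14, 75, 77, 77]
186 [76, 75, 13, 14, 13, 13, 14, 75, 75]
189 [75, 75, 63, 14, 14, 13, 13, 76, 75]
192 [75, 75, 72, 65, 63, 65, 74, 75, 76]
195 [75, 75, 75, 74, 74, 74, 75, 75, 75]
[0.50825372 0.0972213  0.0752845 ] [  1.70620094  -0.42103602 144.5197821 ]
```

View pics/c5.png

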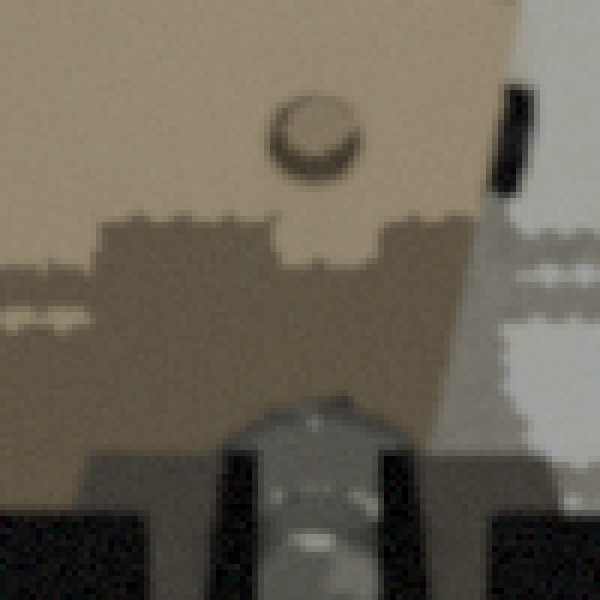

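Run:
```python
from h import *
c=load('w5')
Ti=np.linalg.inv(c['T']@np.linalg.inv(c['T_tool_cam']))
tool=lambda p:(Ti@np.append(p,1))[:3]*1000
zt=.0748
# depth mask of hole
uu,vv=np.meshgrid(np.arange(305,345),np.arange(172,205))
P=pt(c,uu.ravel(),vv.ravel());z=P[:,2].reshape(uu.shape)
m=((z<.0715)|(z>.1)).astype(np.uint8)
cs,_=cv2.findContours(m,0,1);k=max(cs,key=cv2.contourArea);print(cv2.fitEllipse(k),cv2.boundingRect(k))
for row in m[5:27]:print(''.join('#' if q else '.' for q in row))
# gray edge: outline darkness vs cover
g=cv2.cvtColor(c['img'],cv2.COLOR_RGB2GRAY)
print(g[188,308:338]);print(g[174:204,322])
for u,v in((321.9,187.7),(322.3,188)):
    for zz in(.0743,.0753): print(u,v,tool(pt(c,u,v,zz)))
# held flange in tool coords via planes tool z=+2(top),+7(bottom)
zt=c['T'][:3,:3]
t=r.get_state()['tcp_pos'][2]
for f,us in(('w5',[(322.7,231.7)]),('w4',[(322.7,230.9)])):
    c=load(f);Tt=c['T']@np.linalg.inv(c['T_tool_cam']);Ti=np.linalg.inv(Tt)
    for u,v in us:
        for dz in(.002,.007): print(f,dz,tool(pt(c,u,v,Tt[2,3]-dz)))
```

```text
((17.0, 15.645837783813477), (12.360023498535156, 13.173508644104004), 0.0) (11, 9, 13, 14)
........................................
........................................
.....................................#..
..............#.........................
................###.....................
.............#########..................
.............#########..................
............###########.................
...........#############................
...........#############................
...........#############................
...........#############................
...........#############................
...........#############................
............###########.................
............###########.................
..............#######...................
..............#######...................
........................................
........................................
..........#.............................
........................................
[137 136 137 138 135 129 106  75  63  77 107 114 120 115 119 117 117 115
 109  90  73  81 111 130 135 138 135 137 135 136]
[135 135 135 134 135 132 122 115 115 117 116 117 117 120 119 120 107  74
  61  63  74  99 121 132 134 134 134 134 133 133]
321.9 187.7 [  0.70604536  -0.52703406 145.50400484]
321.9 187.7 [  0.97469361  -0.52306993 144.50406649]
322.3 188 [ 3.89454994e-01 -1.19750430e-01  1.45504164e+02]
322.3 188 [ 6.59141995e-01 -1.17122608e-01  1.44504225e+02]
w5 0.002 [13.5406769   0.46976313  2.00326908]
w5 0.007 [11.40012686  0.46320929  7.00279142]
w4 0.002 [14.03423773  0.46902442  1.99828695]
w4 0.007 [11.90866276  0.46247286  6.99851442]
```

Request:
{"op": "step_arm", "data": {
  "commands": [
    [[1.9,0,30],0],
    [[0,0,40],0],
    [[0,0,15],0],
    [[0,0,0],0],
    [[0,0,0],0]
  ]
}}

```text
time_s: 8.43
tcp_pos: [0.5089, 0.098, 0.1364]
eef_rot: [-179.9, 0.0, -75.3]
contact_force: [-0.3, 0.6, 0.2]
gripper_width: 0.0107
```

Run:
```python
from h import *
s=r.get_state();print(s['time_s'],s['tcp_pos'],s['eef_rot'],s['contact_force'],s['gripper_width'])
c=snap('wrist','w6')
g=c['img'][190:270,280:360];cv2.imwrite('pics/c6.png',cv2.cvtColor(cv2.resize(g,(600,600),interpolation=3),4))
c=snap('scene','s6');d=snap('side','d6')
cv2.imwrite('pics/c6b.png',np.hstack([cv2.resize(cv2.imread('pics/s6.png')[120:220,310:410],(400,400),interpolation=3),cv2.resize(cv2.imread('pics/d6.png')[160:260,220:320],(400,400),interpolation=3)]))
```

```text
8.425 [0.50893853 0.09799936 0.13638585] [-1.79891169e+02  6.83362430e-03 -7.52556136e+01] [-0.27922039  0.56222442  0.15937034] 0.010728699638748052
```

View pics/c6.png

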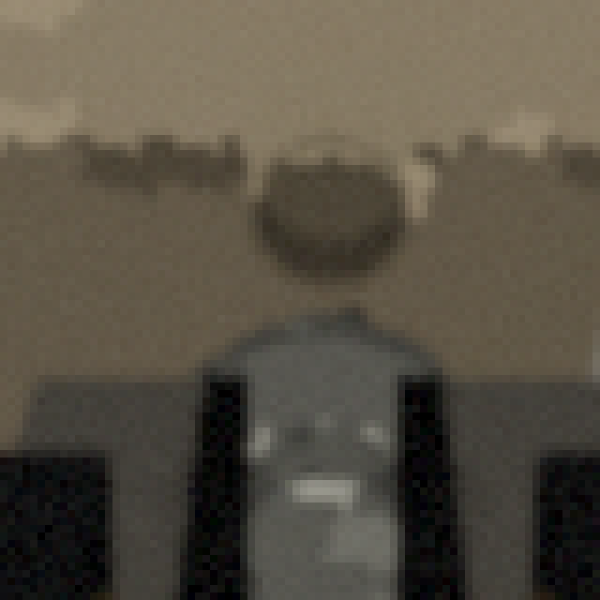

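View pics/c6b.png

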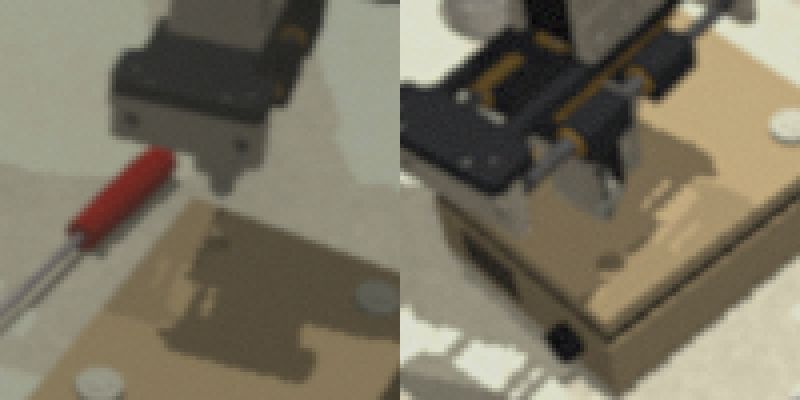

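The hole is at about (323.8,217.7) and the held rivet's axis is at u≈322.6.

Run:
```python
from h import *
c=load('w6')
Tt=c['T']@np.linalg.inv(c['T_tool_cam']);Ti=np.linalg.inv(Tt)
uu,vv=np.meshgrid(np.arange(240,400),np.arange(170,225));P=pt(c,uu.ravel(),vv.ravel());m=(P[:,2]>.06)&(P[:,2]<.09);print(np.median(P[m,2]),Tt[2,3])
g=cv2.cvtColor(c['img'],cv2.COLOR_RGB2GRAY);print(g[219,308:340]);print(g[202:234,324])
for z in(.0743,.0753):print((Ti@np.append(pt(c,323.8,217.7,z),1))[:3]*1000, (Ti@np.append(pt(c,322.6,217.7,z),1))[:3]*1000)
```

```text
0.07516756292186405 0.13638584504759102
[ 89  91  90  90  86  76  64  51  52  63  62  68  71  69  72  70  73  69
  71  69  69  67  63  59  58  65  87 101  97  91  90  87]
[123 122 122 121 121 113 107 111 102  81  68  66  68  72  73  69  70  73
  66  67  56  53  50  53  57  67  78  85  84  80  67  67]
[-0.56102323  1.22947606 62.08368906] [-0.5619372   0.31375879 62.08542854]
[-0.1853705   1.22698818 61.08364717] [-0.18628034  0.31540817 61.08537879]
```

Request:
{"op": "step_arm", "data": {
  "commands": [
    [[1.0,1.0,10],0],
    [[0,0,12],0],
    [[0,0,0],0],
    [[0,0,0],0],
    [[0,0,0],0]
  ]
}}

```text
time_s: 9.2
tcp_pos: [0.5074, 0.0967, 0.1133]
eef_rot: [-180.0, 0.0, -75.2]
contact_force: [-0.1, -0.5, -0.5]
gripper_width: 0.0108
```

Run:
```python
from h import *
s=r.get_state();print(s['time_s'],s['tcp_pos'],s['eef_rot'],s['contact_force'],s['gripper_width'])
c=snap('wrist','w7')
g=c['img'][190:270,280:360];cv2.imwrite('pics/c7.png',cv2.cvtColor(cv2.resize(g,(600,600),interpolation=3),4))
c=snap('scene','s7');d=snap('side','d7')
cv2.imwrite('pics/c7b.png',np.hstack([cv2.resize(cv2.imread('pics/s7.png')[140:200,340:400],(400,400),interpolation=3),cv2.resize(cv2.imread('pics/d7.png')[180:250,240:310],(400,400),interpolation=3)]))
```

```text
9.2 [0.50744112 0.09669474 0.11326132] [-1.79979036e+02  2.71701916e-03 -7.52491723e+01] [-0.06803291 -0.47011543 -0.4926004 ] 0.010769971017434512
```

View pics/c7.png

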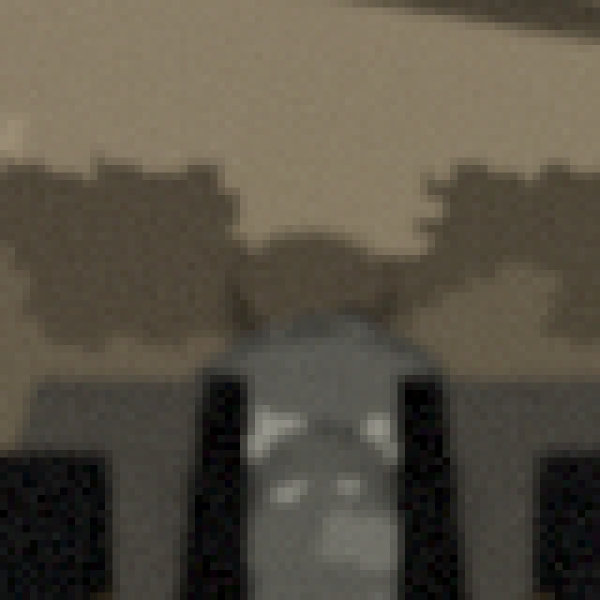

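View pics/c7b.png

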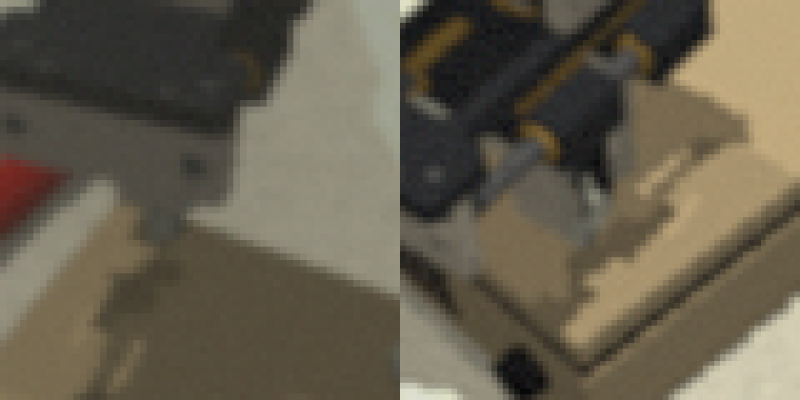

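Run:
```python
from h import *
c=load('w7')
Tt=c['T']@np.linalg.inv(c['T_tool_cam']);Ti=np.linalg.inv(Tt)
uu,vv=np.meshgrid(np.arange(250,390),np.arange(180,215));P=pt(c,uu.ravel(),vv.ravel());m=(P[:,2]>.06)&(P[:,2]<.09);print(np.median(P[m,2]),Tt[2,3])
g=cv2.cvtColor(c['img'],cv2.COLOR_RGB2GRAY);
for v in(226,228,230):print(g[v,306:340])
print(g[212:236,322]);print(g[212:236,320])
for z in(.0743,.0753):
  for u,v in((321.8,221),(311.2,228),(332.6,228)):print(z,(Ti@np.append(pt(c,u,v,z),1))[:3]*1000)
print((Ti@np.append(pt(c,322.5,240,Tt[2,3]-.004),1))[:3]*1000)
```

```text
0.07512721657617195 0.11326131984690829
[72 75 72 71 64 66 70 70 74 74 71 71 73 72 70 71 74 73 70 70 70 70 67 68
 68 64 65 67 72 70 72 71 71 72]
[75 72 71 68 59 56 67 68 70 71 71 70 73 74 70 71 69 70 70 70 67 69 72 72
 67 65 63 67 71 70 69 70 78 76]
[75 71 72 64 60 54 50 62 73 72 70 70 68 70 73 72 74 70 68 66 62 61 65 65
 59 56 60 66 67 75 70 77 80 90]
[123 122 124 121 122 124 123 121 109  86  71  71  70  73  74  71  69  70
  74  70  67  65  68  81]
[124 127 125 124 124 123 124 118 109  90  74  69  73  71  70  68  70  70
  73  68  67  68  70  80]
0.0743 [ 5.70469977 -0.19573283 38.96112359]
0.0743 [ 0.4908339  -7.53976254 38.96405791]
0.0743 [ 0.50135755  7.27269113 38.95863776]
0.0753 [ 6.09255535 -0.19131182 37.96110351]
0.0753 [ 0.90499342 -7.49829091 37.96402302]
0.0753 [ 0.91546399  7.23943394 37.95863022]
[7.44636826 0.35032648 3.99951898]
```

Request:
{"op": "step_arm", "data": {
  "commands": [
    [[-0.2,-0.35,8],0],
    [[0,0,6],0],
    [[0,0,4],0],
    [[0,0,0],0]
  ]
}}

```text
time_s: 9.85
tcp_pos: [0.5077, 0.097, 0.0948]
eef_rot: [-180.0, 0.0, -75.2]
contact_force: [1.5, 0.8, -0.0]
gripper_width: 0.0107
```

Request:
{"op": "step_arm", "data": {
  "commands": [
    [[0,0,2],0],
    [[0,0,2],0],
    [[0,0,0],0]
  ]
}}

```text
time_s: 10.22
tcp_pos: [0.5077, 0.097, 0.091]
eef_rot: [-180.0, 0.0, -75.3]
contact_force: [1.4, 1.4, -0.4]
gripper_width: 0.0105
```

Run:
```python
from h import *
s=r.get_state();print(s['time_s'],s['tcp_pos'],s['eef_rot'],s['contact_force'],s['moment'],s['gripper_width'])
c=snap('wrist','w8')
g=c['img'][190:270,280:360];cv2.imwrite('pics/c8.png',cv2.cvtColor(cv2.resize(g,(600,600),interpolation=3),4))
c=snap('scene','s8');d=snap('side','d8')
cv2.imwrite('pics/c8b.png',np.hstack([cv2.resize(cv2.imread('pics/s8.png')[140:200,340:400],(400,400),interpolation=3),cv2.resize(cv2.imread('pics/d8.png')[180:250,240:310],(400,400),interpolation=3)]))
```

```text
10.225 [0.50772703 0.09699732 0.09104442] [-1.79976475e+02  5.15416488e-03 -7.52505409e+01] [ 1.36598019  1.39001406 -0.43749812] [ 0.40467995 -0.37214158  0.01685284] 0.01045459049848534
```

View pics/c8b.png

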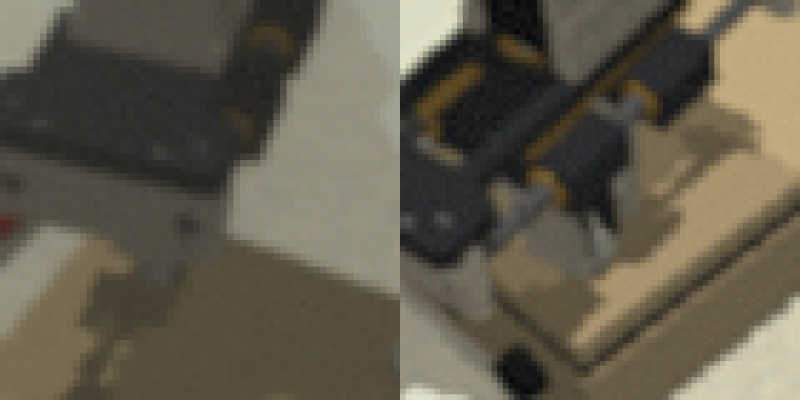

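View pics/c8.png

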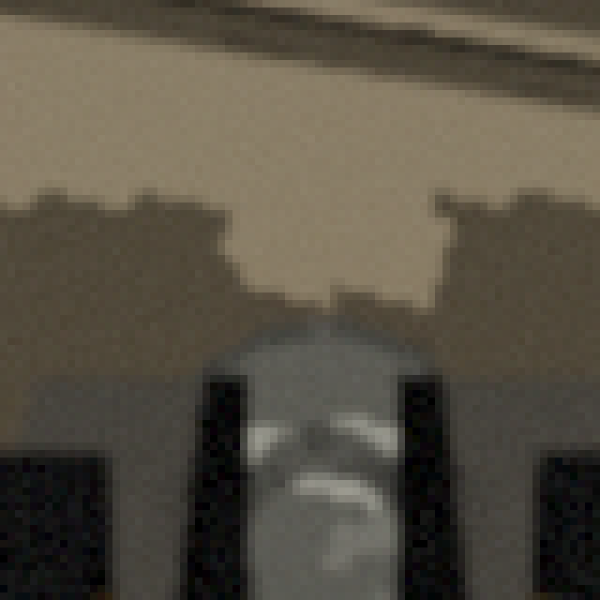

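The foot is about 9 mm into the hole, with a light side load of about 2 N. I'll ease in the direction of that force and keep lowering.

Request:
{"op": "step_arm", "data": {
  "commands": [
    [[-0.2,-0.4,0],0],
    [[0,0,2],0],
    [[0,0,1.5],0],
    [[0,0,0],0]
  ]
}}

```text
time_s: 10.88
tcp_pos: [0.5078, 0.0971, 0.0874]
eef_rot: [180.0, -0.0, -75.3]
contact_force: [0.5, 0.8, -0.2]
gripper_width: 0.0103
```

Run:
```python
from h import *
s=r.get_state();print(s['time_s'],s['tcp_pos'],s['contact_force'],s['moment'],s['gripper_width'])
```

```text
10.875 [0.50781106 0.09714998 0.08743185] [ 0.47182426  0.7768909  -0.18276303] [ 0.47214306 -0.24151139  0.02773233] 0.010298681129448142
```

Request:
{"op": "step_arm", "data": {
  "commands": [
    [[0,-0.2,1.5],0],
    [[0,0,1.0],0],
    [[0,0,1.0],0],
    [[0,0,0],0]
  ]
}}

```text
time_s: 11.38
tcp_pos: [0.508, 0.0971, 0.084]
eef_rot: [180.0, -0.0, -75.3]
contact_force: [0.0, 1.1, 0.4]
gripper_width: 0.0104
```

Run:
```python
from h import *
s=r.get_state();print(s['time_s'],s['tcp_pos'],s['contact_force'],s['moment'],s['gripper_width'])
c=snap('wrist','w9');d=snap('side','d9')
g=c['img'][190:270,280:360];cv2.imwrite('pics/c9.png',np.hstack([cv2.cvtColor(cv2.resize(g,(400,400),interpolation=3),4),cv2.resize(cv2.imread('pics/d9.png')[195:245,250:300],(400,400),interpolation=3)]))
```

```text
11.375 [0.50796587 0.09714551 0.08395379] [0.03646609 1.1406918  0.44821764] [ 0.39054769 -0.0440717  -0.00461591] 0.010408047459397975
```

View pics/c9.png

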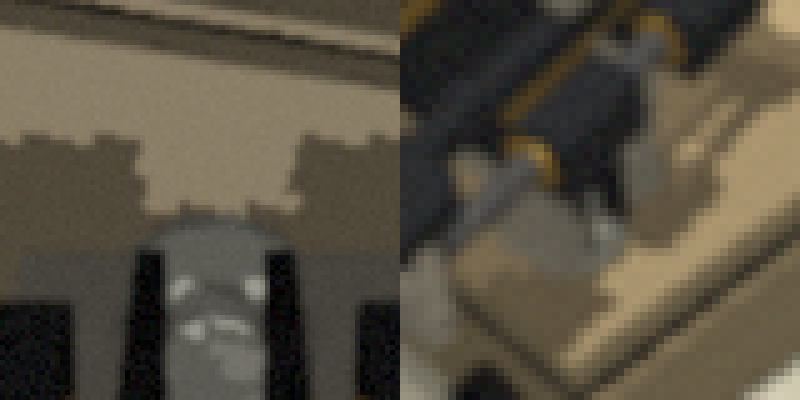

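Request:
{"op": "step_arm", "data": {
  "commands": [
    [[-0.3,0,0.7],0],
    [[0,0,0.6],0],
    [[0,0,0],0]
  ]
}}

```text
time_s: 11.85
tcp_pos: [0.5079, 0.0974, 0.0827]
eef_rot: [180.0, -0.0, -75.3]
contact_force: [0.2, 1.3, -0.9]
gripper_width: 0.0109
```

Request:
{"op": "step_arm", "data": {
  "commands": [
    [[0,0,0.5],0],
    [[0,0,0],0]
  ]
}}

```text
time_s: 12.1
tcp_pos: [0.5079, 0.0975, 0.0822]
eef_rot: [180.0, -0.0, -75.3]
contact_force: [0.5, 0.6, 0.2]
gripper_width: 0.0107
```

Request:
{"op": "step_arm", "data": {
  "commands": [
    [[0,0,0.5],0],
    [[0,0,0],0]
  ]
}}

```text
time_s: 12.35
tcp_pos: [0.5079, 0.0975, 0.0817]
eef_rot: [180.0, -0.0, -75.3]
contact_force: [0.9, 0.5, -0.3]
gripper_width: 0.0104
```

Request:
{"op": "step_arm", "data": {
  "commands": [
    [[0,0,0.5],0],
    [[0,0,0],0]
  ]
}}

```text
time_s: 12.6
tcp_pos: [0.5079, 0.0975, 0.0812]
eef_rot: [180.0, -0.0, -75.3]
contact_force: [0.5, 0.4, -0.3]
gripper_width: 0.0106
```

Request:
{"op": "step_arm", "data": {
  "commands": [
    [[0,0,0.4],0],
    [[0,0,0],0]
  ]
}}

```text
time_s: 12.85
tcp_pos: [0.508, 0.0976, 0.081]
eef_rot: [-180.0, 0.0, -75.3]
contact_force: [0.1, 0.9, 1.5]
gripper_width: 0.0109
```

Request:
{"op": "step_arm", "data": {
  "commands": [
    [[0,0,0.3],0],
    [[0,0,0],0]
  ]
}}

```text
time_s: 13.1
tcp_pos: [0.5081, 0.0975, 0.0808]
eef_rot: [-180.0, 0.0, -75.3]
contact_force: [-0.6, 0.3, 5.3]
gripper_width: 0.0108
```

Run:
```python
from h import *
s=r.get_state();print(s['time_s'],s['tcp_pos'],s['contact_force'],s['moment'],s['gripper_width'])
c=snap('wrist','w10');d=snap('side','d10')
g=c['img'][190:270,280:360];cv2.imwrite('pics/c10.png',np.hstack([cv2.cvtColor(cv2.resize(g,(400,400),interpolation=3),4),cv2.resize(cv2.imread('pics/d10.png')[195:245,250:300],(400,400),interpolation=3)]))
```

```text
13.1 [0.50805527 0.09754132 0.08076508] [-0.60545912  0.27978051  5.27751708] [ 0.37975078  0.59346301 -0.00648699] 0.01076545065134312
```

View pics/c10.png

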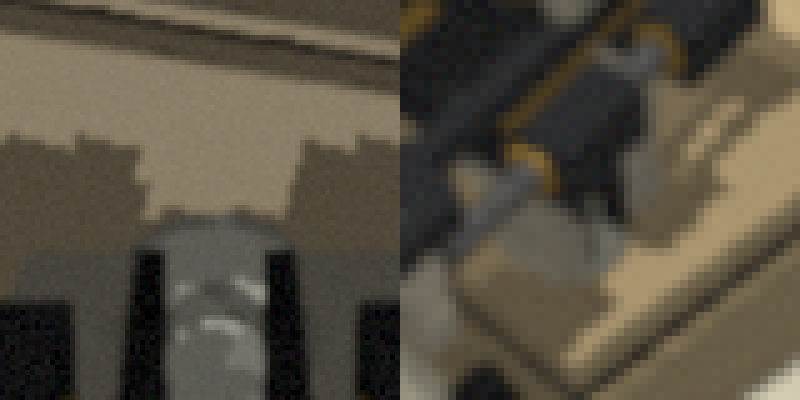

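The flange is down on the cover at about 5 N, so I'll relax the push, release and look.

Request:
{"op": "step_arm", "data": {
  "commands": [
    [[0,0,-0.4],0],
    [[0,0,0],0]
  ]
}}

```text
time_s: 13.45
tcp_pos: [0.508, 0.0975, 0.0809]
eef_rot: [-180.0, 0.0, -75.3]
contact_force: [0.0, 2.1, 3.2]
gripper_width: 0.0107
```

Request:
{"op": "step_arm", "data": {
  "commands": [
    [[0,0,0],0],
    [[0,0,0],0],
    [[0,0,0],0],
    [[0,0,0],0],
    [[0,0,-5],0],
    [[0,0,-20],0],
    [[0,0,-40],0],
    [[0,0,-40],0],
    [[0,0,0],0],
    [[0,0,0],0]
  ],
  "gripper": 0.5
}}

```text
time_s: 14.7
tcp_pos: [0.5076, 0.0974, 0.1859]
eef_rot: [-180.0, 0.0, -75.3]
contact_force: [0.7, 1.3, 0.2]
gripper_width: 0.0436
```

Run:
```python
from h import *
s=r.get_state();print(s['time_s'],s['tcp_pos'],s['contact_force'],s['moment'],s['gripper_width'])
c=snap('wrist','w11');d=snap('side','d11')
g=c['img'][160:240,280:360];cv2.imwrite('pics/c11.png',np.hstack([cv2.cvtColor(cv2.resize(g,(400,400),interpolation=3),4),cv2.resize(cv2.imread('pics/d11.png')[195:245,250:300],(400,400),interpolation=3)]))
uu,vv=np.meshgrid(np.arange(215,340,3),np.arange(160,205,3));P=pt(c,uu.ravel(),vv.ravel());
m=(P[:,2]>.05)&(P[:,2]<.09);print(np.median(P[m,2]))
for v in range(176,212,3):print(v,[round(float(q)*1000) for q in pt(c,np.arange(304,346,3),np.full(14,v))[:,2]])
```

```text
14.7 [0.50762698 0.09744869 0.18587992] [0.65866153 1.29879088 0.15791809] [ 0.01646595  0.11060773 -0.03454774] 0.04359042631150892
0.07529721871384096
176 [75, 76, 75, 76, 76, 75, 75, 76, 75, 76, 75, 74, 75, 76]
179 [345, 74, 75, 76, 76, 75, 76, 75, 75, 75, 74, 75, 75, 75]
182 [74, 76, 76, 75, 75, 75, 75, 76, 76, 75, 75, 74, 74, 75]
185 [75, 76, 76, 76, 75, 76, 76, 75, 75, 75, 75, 76, 76, 74]
188 [75, 76, 76, 75, 79, 79, 79, 80, 80, 77, 76, 74, 75, 75]
191 [75, 75, 75, 80, 82, 80, 81, 80, 80, 81, 76, 76, 75, 76]
194 [77, 76, 77, 80, 80, 81, 80, 81, 80, 80, 79, 75, 75, 75]
197 [76, 75, 80, 79, 80, 86, 88, 87, 81, 81, 81, 74, 75, 75]
200 [76, 75, 81, 80, 81, 91, 89, 90, 85, 81, 81, 75, 76, 76]
203 [75, 76, 80, 80, 90, 90, 90, 89, 91, 80, 80, 75, 76, 74]
206 [75, 76, 80, 81, 90, 90, 91, 90, 89, 80, 80, 75, 76, 75]
209 [74, 75, 74, 80, 79, 90, 89, 89, 80, 79, 76, 75, 74, 75]
```

View pics/c11.png

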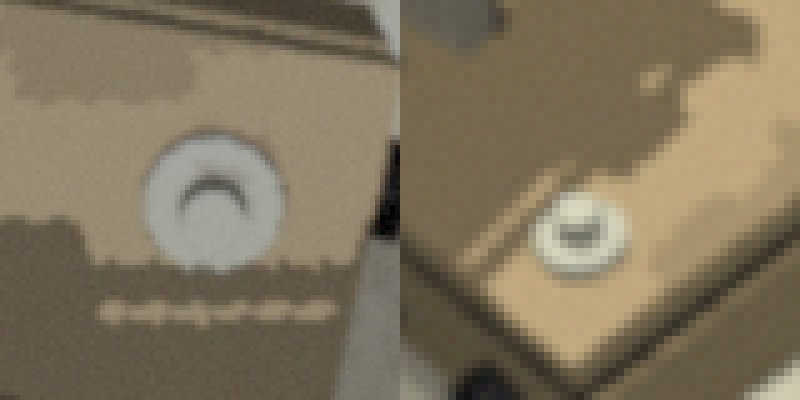

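View pics/w11.png

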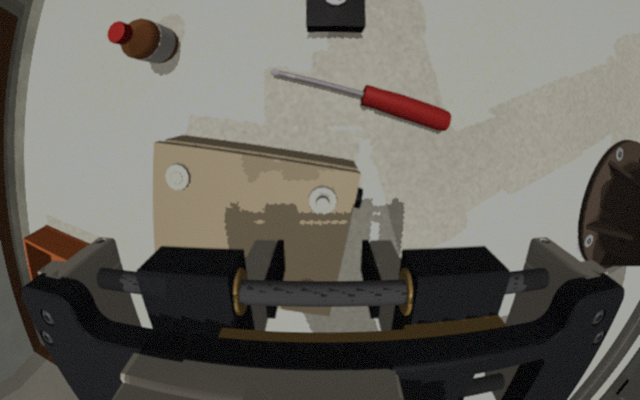

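The rivet is seated: the cover reads about 75 mm all round, the flange about 80 mm and the pin about 90 mm. Next I'll shut the fingers, centre over the pin and come down gently.

Request:
{"op": "step_arm", "data": {
  "commands": [
    [[-1.3,0,0],0],
    [[0,0,0],0],
    [[0,0,0],0],
    [[0,0,0],0],
    [[0,0,30],0],
    [[0,0,30],0],
    [[0,0,20],0],
    [[0,0,8],0],
    [[0,0,0],0],
    [[0,0,0],0]
  ],
  "gripper": 1
}}

```text
time_s: 16.05
tcp_pos: [0.5082, 0.0991, 0.0988]
eef_rot: [-179.9, 0.0, -75.2]
contact_force: [-0.8, 0.4, -0.4]
gripper_width: 0.0011
```

Run:
```python
from h import *
s=r.get_state();print(s['time_s'],s['tcp_pos'],s['contact_force'],s['moment'],s['gripper_width'])
c=snap('wrist','w12');d=snap('side','d12')
g=c['img'][200:280,280:360];cv2.imwrite('pics/c12.png',np.hstack([cv2.cvtColor(cv2.resize(g,(400,400),interpolation=3),4),cv2.resize(cv2.imread('pics/d12.png')[195:245,250:300],(400,400),interpolation=3)]))
```

```text
16.05 [0.50823276 0.09905553 0.09882669] [-0.79277555  0.44404654 -0.36312148] [0.00482493 0.11236695 0.01119905] 0.0010844896929739693
```

View pics/c12.png

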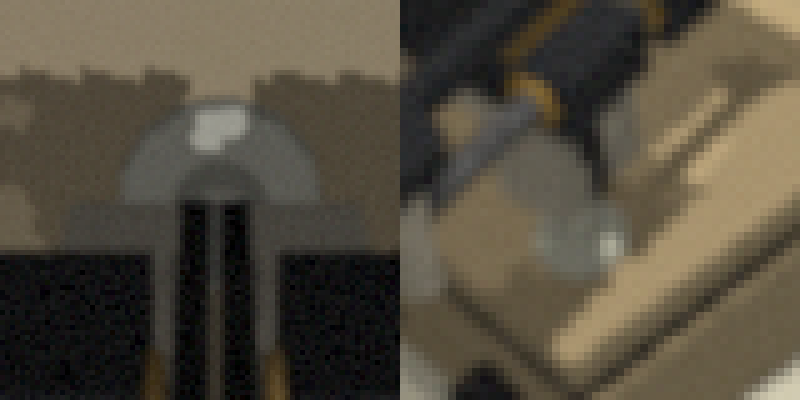

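The shut fingertips at u≈323 are over the pin. I'll lower slowly while watching the force.

Request:
{"op": "step_arm", "data": {
  "commands": [
    [[0,0,4],0],
    [[0,0,2.5],0],
    [[0,0,1],0],
    [[0,0,0.5],0],
    [[0,0,0],0]
  ]
}}

```text
time_s: 16.77
tcp_pos: [0.5076, 0.0988, 0.0899]
eef_rot: [180.0, -0.0, -75.3]
contact_force: [0.4, -0.4, 0.2]
gripper_width: 0.0006
```

Request:
{"op": "step_arm", "data": {
  "commands": [
    [[0,0,0.5],0],
    [[0,0,0],0]
  ]
}}

```text
time_s: 17.02
tcp_pos: [0.5076, 0.0987, 0.0895]
eef_rot: [180.0, 0.0, -75.3]
contact_force: [-0.4, 0.5, 0.0]
gripper_width: 0.0001
```

Request:
{"op": "step_arm", "data": {
  "commands": [
    [[0,0,0.5],0],
    [[0,0,0],0]
  ]
}}

```text
time_s: 17.27
tcp_pos: [0.5077, 0.0988, 0.0891]
eef_rot: [-180.0, 0.0, -75.3]
contact_force: [-0.5, -0.0, 0.7]
gripper_width: 0.0006
```

Request:
{"op": "step_arm", "data": {
  "commands": [
    [[0,0,0.3],0],
    [[0,0,0],0]
  ]
}}

```text
time_s: 17.52
tcp_pos: [0.5077, 0.0988, 0.0889]
eef_rot: [-180.0, -0.0, -75.3]
contact_force: [-0.4, -0.2, 4.1]
gripper_width: 0.0007
```

Request:
{"op": "step_arm", "data": {
  "commands": [
    [[0,0,0.4],0],
    [[0,0,0],0]
  ]
}}

```text
time_s: 17.77
tcp_pos: [0.5078, 0.0987, 0.0886]
eef_rot: [-180.0, -0.0, -75.2]
contact_force: [-1.9, -0.0, 7.0]
gripper_width: -0.0001
```

Request:
{"op": "step_arm", "data": {
  "commands": [
    [[0,0,0.4],0],
    [[0,0,0],0]
  ]
}}

```text
time_s: 18.02
tcp_pos: [0.5078, 0.0988, 0.0884]
eef_rot: [-180.0, -0.0, -75.2]
contact_force: [-2.4, -0.5, 7.9]
gripper_width: 0.0002
```

Request:
{"op": "step_arm", "data": {
  "commands": [
    [[0,0,0.4],0],
    [[0,0,0.4],0],
    [[0,0,0],0]
  ]
}}

```text
time_s: 18.4
tcp_pos: [0.5078, 0.0988, 0.0876]
eef_rot: [-180.0, -0.0, -75.2]
contact_force: [-2.4, -0.4, 8.8]
gripper_width: 0.0005
```

Request:
{"op": "step_arm", "data": {
  "commands": [
    [[0,0,0.4],0],
    [[0,0,0.4],0],
    [[0,0,0],0]
  ]
}}

```text
time_s: 18.77
tcp_pos: [0.5077, 0.0987, 0.0868]
eef_rot: [-180.0, -0.0, -75.2]
contact_force: [-2.3, -0.4, 7.8]
gripper_width: 0.0005
```

Request:
{"op": "step_arm", "data": {
  "commands": [
    [[0,0,0.4],0],
    [[0,0,0.4],0],
    [[0,0,0],0]
  ]
}}

```text
time_s: 19.15
tcp_pos: [0.5078, 0.0987, 0.086]
eef_rot: [-180.0, -0.0, -75.2]
contact_force: [-3.5, 0.1, 7.2]
gripper_width: 0.0001
```

Request:
{"op": "step_arm", "data": {
  "commands": [
    [[0,0.2,0.4],0],
    [[0,0,0.4],0],
    [[0,0,0.4],0],
    [[0,0,0],0]
  ]
}}

```text
time_s: 19.65
tcp_pos: [0.5078, 0.0988, 0.0849]
eef_rot: [-180.0, -0.0, -75.2]
contact_force: [-2.1, -0.8, 7.7]
gripper_width: 0.0001
```

Request:
{"op": "step_arm", "data": {
  "commands": [
    [[0,0,0.4],0],
    [[0,0,0.4],0],
    [[0,0,0],0]
  ]
}}

```text
time_s: 20.02
tcp_pos: [0.5078, 0.0988, 0.0841]
eef_rot: [-180.0, -0.0, -75.2]
contact_force: [-2.7, -0.8, 8.7]
gripper_width: 0.0005
```

Request:
{"op": "step_arm", "data": {
  "commands": [
    [[0,0,0.4],0],
    [[0,0,0.4],0],
    [[0,0,0],0]
  ]
}}

```text
time_s: 20.4
tcp_pos: [0.5077, 0.0988, 0.0833]
eef_rot: [-180.0, -0.0, -75.2]
contact_force: [-2.0, 0.2, 9.4]
gripper_width: 0.0005
```

Request:
{"op": "step_arm", "data": {
  "commands": [
    [[0,0,0.4],0],
    [[0,0,0.4],0],
    [[0,0,0],0]
  ]
}}

```text
time_s: 20.78
tcp_pos: [0.5078, 0.0987, 0.0825]
eef_rot: [-180.0, -0.0, -75.2]
contact_force: [-2.3, 0.1, 8.0]
gripper_width: 0.0003
```

Request:
{"op": "step_arm", "data": {
  "commands": [
    [[0,0,0.4],0],
    [[0,0,0.4],0],
    [[0,0,0],0]
  ]
}}

```text
time_s: 21.15
tcp_pos: [0.5078, 0.0988, 0.0817]
eef_rot: [-180.0, -0.0, -75.2]
contact_force: [-2.1, -0.2, 8.5]
gripper_width: 0.0004
```

Request:
{"op": "step_arm", "data": {
  "commands": [
    [[0,0,0.4],0],
    [[0,0,0.4],0],
    [[0,0,0],0]
  ]
}}

```text
time_s: 21.52
tcp_pos: [0.5077, 0.0988, 0.0809]
eef_rot: [-180.0, -0.0, -75.2]
contact_force: [-2.2, -0.0, 7.7]
gripper_width: 0.0006
```

Request:
{"op": "step_arm", "data": {
  "commands": [
    [[0,0,0.4],0],
    [[0,0,0.4],0],
    [[0,0,0],0]
  ]
}}

```text
time_s: 21.9
tcp_pos: [0.5077, 0.0987, 0.0801]
eef_rot: [-180.0, -0.0, -75.2]
contact_force: [-1.7, -0.7, 8.2]
gripper_width: 0.0004
```

Request:
{"op": "step_arm", "data": {
  "commands": [
    [[0,0,0.4],0],
    [[0,0,0.4],0],
    [[0,0,0],0]
  ]
}}

```text
time_s: 22.28
tcp_pos: [0.5078, 0.0988, 0.0793]
eef_rot: [-180.0, -0.0, -75.2]
contact_force: [-2.2, -0.9, 8.0]
gripper_width: 0.0008
```

Request:
{"op": "step_arm", "data": {
  "commands": [
    [[0,0,0.4],0],
    [[0,0,0.4],0],
    [[0,0,0],0]
  ]
}}

```text
time_s: 22.65
tcp_pos: [0.5078, 0.0987, 0.0787]
eef_rot: [-180.0, -0.0, -75.2]
contact_force: [-2.5, 0.0, 9.7]
gripper_width: 0.0004
```

Request:
{"op": "step_arm", "data": {
  "commands": [
    [[0,0,0.4],0],
    [[0,0,0],0]
  ]
}}

```text
time_s: 22.9
tcp_pos: [0.5078, 0.0987, 0.0784]
eef_rot: [-179.9, -0.0, -75.2]
contact_force: [-3.9, -0.1, 11.2]
gripper_width: 0.0002
```

Request:
{"op": "step_arm", "data": {
  "commands": [
    [[0,0,0.4],0],
    [[0,0,0],0]
  ]
}}

```text
time_s: 23.15
tcp_pos: [0.5078, 0.0987, 0.078]
eef_rot: [-180.0, -0.0, -75.2]
contact_force: [-4.2, -0.6, 12.0]
gripper_width: 0.0005
```

Request:
{"op": "step_arm", "data": {
  "commands": [
    [[0,0,0.5],0],
    [[0,0,0],0]
  ]
}}

```text
time_s: 23.4
tcp_pos: [0.5078, 0.0987, 0.0775]
eef_rot: [-179.9, -0.0, -75.2]
contact_force: [-4.3, -0.3, 12.0]
gripper_width: 0.0006
```

The cover has bottomed out and the pin now slides at 12 N.

Request:
{"op": "step_arm", "data": {
  "commands": [
    [[0,0.3,0.5],0],
    [[0,0,0.5],0],
    [[0,0,0],0]
  ]
}}

```text
time_s: 23.78
tcp_pos: [0.5078, 0.0987, 0.0766]
eef_rot: [-179.9, -0.0, -75.2]
contact_force: [-2.7, -1.5, 11.5]
gripper_width: 0.0004
```

Request:
{"op": "step_arm", "data": {
  "commands": [
    [[0,0,0.5],0],
    [[0,0,0.5],0],
    [[0,0,0],0]
  ]
}}

```text
time_s: 24.15
tcp_pos: [0.5077, 0.0987, 0.0756]
eef_rot: [-179.9, -0.0, -75.2]
contact_force: [-2.4, -0.6, 11.8]
gripper_width: 0.0005
```

Request:
{"op": "step_arm", "data": {
  "commands": [
    [[0,0,0.5],0],
    [[0,0,0.5],0],
    [[0,0,0],0]
  ]
}}

```text
time_s: 24.52
tcp_pos: [0.5078, 0.0988, 0.0746]
eef_rot: [-179.9, -0.0, -75.2]
contact_force: [-3.0, -0.6, 11.1]
gripper_width: 0.0004
```

Request:
{"op": "step_arm", "data": {
  "commands": [
    [[0,0,0.5],0],
    [[0,0,0.5],0],
    [[0,0,0],0]
  ]
}}

```text
time_s: 24.9
tcp_pos: [0.5078, 0.0988, 0.0736]
eef_rot: [-179.9, -0.0, -75.2]
contact_force: [-3.5, -1.0, 11.4]
gripper_width: 0.0005
```

Request:
{"op": "step_arm", "data": {
  "commands": [
    [[0,0,0.5],0],
    [[0,0,0.5],0],
    [[0,0,0],0]
  ]
}}

```text
time_s: 25.28
tcp_pos: [0.5078, 0.0988, 0.0726]
eef_rot: [-179.9, -0.0, -75.2]
contact_force: [-2.7, -1.0, 10.9]
gripper_width: 0.0006
```

Request:
{"op": "step_arm", "data": {
  "commands": [
    [[0,0,0.5],0],
    [[0,0,0.5],0],
    [[0,0,0],0]
  ]
}}

```text
time_s: 25.65
tcp_pos: [0.5078, 0.0988, 0.0716]
eef_rot: [-179.9, -0.0, -75.2]
contact_force: [-2.6, -0.9, 11.3]
gripper_width: 0.0005
```

Request:
{"op": "step_arm", "data": {
  "commands": [
    [[0,0,0.5],0],
    [[0,0,0],0]
  ]
}}

```text
time_s: 25.9
tcp_pos: [0.5078, 0.0988, 0.0711]
eef_rot: [-179.9, -0.0, -75.2]
contact_force: [-2.6, -0.6, 11.8]
gripper_width: 0.0007
```

Request:
{"op": "step_arm", "data": {
  "commands": [
    [[0,0,0.3],0],
    [[0,0,0.3],0],
    [[0,0,0],0]
  ]
}}

```text
time_s: 26.28
tcp_pos: [0.5077, 0.0987, 0.0705]
eef_rot: [-179.9, -0.0, -75.2]
contact_force: [-2.3, 0.1, 11.9]
gripper_width: 0.0004
```

Request:
{"op": "step_arm", "data": {
  "commands": [
    [[0,0,0.3],0],
    [[0,0,0],0]
  ]
}}

```text
time_s: 26.52
tcp_pos: [0.5077, 0.0987, 0.0702]
eef_rot: [-179.9, -0.0, -75.2]
contact_force: [-2.8, -1.2, 11.2]
gripper_width: 0.0003
```

Request:
{"op": "step_arm", "data": {
  "commands": [
    [[0,0,0.3],0],
    [[0,0,0],0]
  ]
}}

```text
time_s: 26.78
tcp_pos: [0.5078, 0.0988, 0.0699]
eef_rot: [-179.9, -0.0, -75.2]
contact_force: [-2.0, -0.1, 11.4]
gripper_width: 0.0004
```

Request:
{"op": "step_arm", "data": {
  "commands": [
    [[0,0,0.3],0],
    [[0,0,0],0]
  ]
}}

```text
time_s: 27.02
tcp_pos: [0.5078, 0.0987, 0.0696]
eef_rot: [-179.9, -0.0, -75.2]
contact_force: [-2.2, -0.8, 12.3]
gripper_width: 0.0005
```

Request:
{"op": "step_arm", "data": {
  "commands": [
    [[0,0,0.3],0],
    [[0,0,0],0]
  ]
}}

```text
time_s: 27.28
tcp_pos: [0.5078, 0.0988, 0.0693]
eef_rot: [-179.9, -0.0, -75.2]
contact_force: [-2.9, -0.8, 11.4]
gripper_width: 0.0001
```

Request:
{"op": "step_arm", "data": {
  "commands": [
    [[0,0,0.3],0],
    [[0,0,0],0]
  ]
}}

```text
time_s: 27.52
tcp_pos: [0.5078, 0.0988, 0.069]
eef_rot: [-179.9, -0.0, -75.2]
contact_force: [-2.5, -0.0, 11.6]
gripper_width: 0.0007
```

Request:
{"op": "step_arm", "data": {
  "commands": [
    [[0,0,0.2],0],
    [[0,0,0],0]
  ]
}}

```text
time_s: 27.78
tcp_pos: [0.5077, 0.0987, 0.0689]
eef_rot: [-179.9, -0.0, -75.2]
contact_force: [-3.3, -0.6, 13.3]
gripper_width: 0.0008
```

Resistance is starting to rise (13.3 N), so I'll use small steps.

Request:
{"op": "step_arm", "data": {
  "commands": [
    [[0,0,0.15],0],
    [[0,0,0],0]
  ]
}}

```text
time_s: 28.02
tcp_pos: [0.5078, 0.0988, 0.0688]
eef_rot: [-179.9, -0.0, -75.2]
contact_force: [-3.8, -1.3, 12.9]
gripper_width: 0.0006
```

Request:
{"op": "step_arm", "data": {
  "commands": [
    [[0,0,0.15],0],
    [[0,0,0],0]
  ]
}}

```text
time_s: 28.28
tcp_pos: [0.5078, 0.0988, 0.0687]
eef_rot: [-179.9, -0.0, -75.2]
contact_force: [-3.8, -0.9, 14.5]
gripper_width: 0.0003
```

Request:
{"op": "step_arm", "data": {
  "commands": [
    [[0,0,0.15],0],
    [[0,0,0],0]
  ]
}}

```text
time_s: 28.52
tcp_pos: [0.5078, 0.0988, 0.0686]
eef_rot: [-179.9, -0.0, -75.2]
contact_force: [-5.0, -0.2, 14.3]
gripper_width: 0.0005
```

Request:
{"op": "step_arm", "data": {
  "commands": [
    [[0,0,0.1],0],
    [[0,0,0],0]
  ]
}}

```text
time_s: 28.78
tcp_pos: [0.5078, 0.0987, 0.0686]
eef_rot: [-179.9, -0.0, -75.2]
contact_force: [-4.6, -0.6, 16.2]
gripper_width: 0.0005
```

The push reached 16 N at a hard stop. I'll retreat straight up and inspect.

Request:
{"op": "step_arm", "data": {
  "commands": [
    [[0,0,-0.5],0],
    [[0,0,-1.5],0],
    [[0,0,-10],0],
    [[0,0,-35],0],
    [[0,0,-50],0],
    [[0,0,-25],0],
    [[0,0,0],0],
    [[0,0,0],0]
  ]
}}

```text
time_s: 29.78
tcp_pos: [0.5067, 0.0985, 0.1888]
eef_rot: [180.0, 0.0, -75.3]
contact_force: [-0.8, 1.0, -0.1]
gripper_width: 0.0004
```

Run:
```python
from h import *
s=r.get_state();print(s['time_s'],s['tcp_pos'],s['contact_force'])
c=snap('wrist','w13');d=snap('side','d13')
uu,vv=np.meshgrid(np.arange(215,310,3),np.arange(160,205,3));P=pt(c,uu.ravel(),vv.ravel());
m=(P[:,2]>.05)&(P[:,2]<.09);print(np.median(P[m,2]))
for v in range(170,210,3):print(v,[round(float(q)*1000) for q in pt(c,np.arange(304,346,3),np.full(14,v))[:,2]])
g=c['img'][155:235,280:360];cv2.imwrite('pics/c13.png',np.hstack([cv2.cvtColor(cv2.resize(g,(400,400),interpolation=3),4),cv2.resize(cv2.imread('pics/d13.png')[195:245,250:300],(400,400),interpolation=3)]))
```

```text
29.775 [0.50666156 0.09850682 0.18879781] [-0.77149223  1.04025918 -0.13704121]
0.06556038750779963
170 [65, 66, 66, 66, 66, 66, 65, 65, 65, 66, 66, 66, 65, 64]
173 [66, 65, 65, 65, 66, 66, 66, 65, 66, 66, 66, 66, 66, 65]
176 [66, 64, 65, 66, 66, 66, 65, 66, 68, 66, 66, 65, 65, 66]
179 [66, 64, 65, 65, 66, 65, 65, 65, 66, 65, 65, 65, 65, 67]
182 [66, 66, 65, 66, 66, 70, 69, 69, 66, 65, 64, 66, 64, 66]
185 [64, 66, 66, 70, 70, 70, 70, 69, 70, 67, 67, 66, 65, 66]
188 [65, 65, 69, 71, 71, 70, 70, 70, 70, 70, 65, 65, 65, 66]
191 [65, 64, 71, 71, 69, 71, 70, 70, 71, 71, 68, 65, 64, 65]
194 [65, 66, 71, 70, 70, 71, 71, 71, 69, 71, 70, 65, 64, 65]
197 [65, 65, 70, 70, 71, 71, 71, 71, 71, 71, 70, 65, 64, 65]
200 [64, 66, 71, 71, 71, 71, 72, 70, 70, 71, 65, 66, 66, 65]
203 [64, 66, 66, 69, 70, 71, 70, 70, 71, 69, 65, 65, 66, 66]
206 [66, 65, 65, 66, 72, 70, 70, 70, 69, 66, 66, 65, 65, 66]
209 [66, 65, 66, 66, 66, 66, 65, 66, 66, 66, 67, 66, 66, 65]
```

View pics/c13.png

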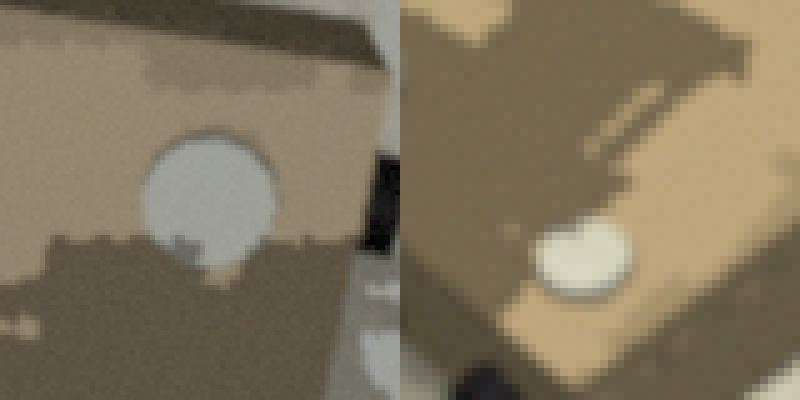

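View pics/d13.png

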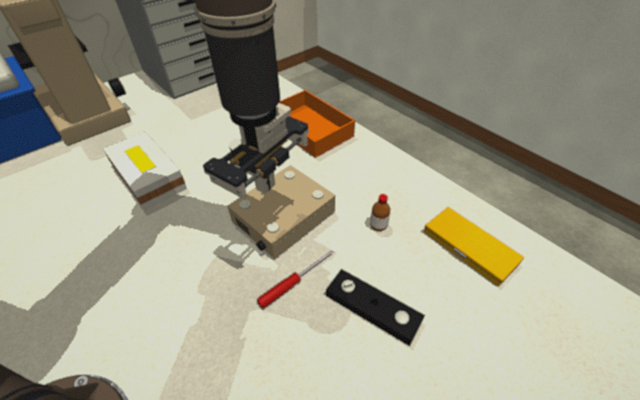

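The close-up at (322,195) shows a plain flush disc with no pin shadow. The flange and pin read 70–71 mm and the cover 65–66 mm all round. The other parts have not moved and the arm is clear, so I'll hand in.

```bash
python3 -c "
from h import *
print(close_job())"
```

```text
the job is handed in; nothing more can be done
None
```

I took the push rivet from the middle hole of the spares block, seated it in the cover's empty hole and pushed its pin flush. I handed the job in at about 30 s, with the gripper clear of everything.

- **Seating:** the flange came down on the cover at about 5 N. After I let go, the camera showed the cover at 75 mm, the flange at 80 mm and the pin still fully up at 90 mm.
- **Pressing the pin:** the cover first sank about 10 mm onto its gasket at around 8 N. The pin then slid at about 12 N, and I stopped at the hard stop. The highest push I read was 16.2 N, below the 20 N limit. I read the force only at the end of each small move.
- **Last check:** the flange and pin read level at 70–71 mm, with the cover at 65–66 mm all round, so the flange sits flat. In the last side view the bottle, driver, screw and plug look where they were. The gripper hid the jar in that view, but the arm never went near it.
- **Disagreements:** my camera estimates of the sideways offset to the hole differed by 1–2 mm between heights, so I corrected on the way down. There was a side load of about 2 N while inserting and up to about 5 N while pressing. The grip width on the 12 mm pin read 10.3–10.9 mm; I treated that as sensor error, and the grip held.

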